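Set the reach selector and hold the telescoping scrub brush out at its second stop

ROBOT

A 6-joint arm with a two-finger parallel gripper is mounted at the origin on the work surface. World frame = base frame: x ahead of the robot, y to its left, z up, the work surface at z = 0. Lengths are in mm, angles in degrees, forces in N, time in s.
With the tool pointing down it reaches from about 300 to 850 mm from the base axis. Payload 4.2 kg.
Tool frame: the origin (TCP) lies at the very end of the fingers, on their centre line; the grasp point (between the pads) lies 19 mm behind it; z points along the fingers, y is the direction in which the jaws open and shut (so a half turn about z gives the same grasp; the last joint's range is limited). The gripper opens to 91 mm and grips with 3 to 60 N. Pads are 32 mm wide; open, the fingers measure 118 mm over their backs; the gripper's body (76 mm by 178 mm) begins 60 mm behind the grasp point.
Start: joints at [72.078, 18.312, 89.639, -0, 72.044, -1.146], TCP at [165.967, 550.544, 213.976] pointing down, gripper open.
Joint ranges: [-177.97, 177.97], [-48.28, 115.42], [12.27, 149.76], [-77.06, 257.06], [2.81, 150.46], [-146.56, 146.56]. Speed limits (degrees/s): [147.25, 147.25, 180, 180, 180, 180].

INTERFACE

Orientations are given as [roll, pitch, yaw] about the fixed x, y, z axes, in that order (R = Rz(yaw) Ry(pitch) Rx(roll)).
In Python, from workcell import telemetry, grab_frame, job gives the robot as it stands.
- The arm moves only by the tool drive_tool, never from a script. Its argument "moves" is a list of rows, each an object of numbers: "claw": the closure, from -1 (fully open) to 1 (shut); "dx", "dy", "dz": the shift along the tool's x, y, z in units of 20 mm (1.0 is 20 mm); "yaw": the turn about the tool's z in units of 0.15 rad (1.0 is 0.15 rad). In form: [{"claw": .., "dx": .., "dy": .., "dz": .., "yaw": ..}, ...]. A call has 1 to 5 rows; each row shifts and turns the pose as measured when the row begins, along the tool's axes as they then stand; what a row does not reach is not made up. A row lasts 1/8 s, in which the tool goes at most 62.5 mm and 10.7 degrees, less where a joint would pass 70% of its speed; a pose out of reach is approached as far as the arm can. A call with a number of a shift or a turn outside -1 to 1 is refused whole. A call with a gripper value outside its range is refused whole. The fingers move at their own pace and stop on an object; "grip_force" is the grip in N (left out, the last holds). Time passes only in rows, so rows that do not move let the fingers close. It gives the time, the measured TCP pose, the force and the opening at its end, in the units of the state.
- telemetry.state(): the state, without advancing time (a new reading comes with each control period).
- grab_frame(name): name is "scene" or "top" or "wrist"; returns a dict with "color" (400x640x3 uint8, blue, green, red), "vertical_fov" (degrees; the focal length in pixels is half the picture's height over the tangent of half this angle, whatever the lens; pixels are square), "cx", "cy" (the principal point, pixels), "pose" (4x4, takes a point from camera to world coordinates). Camera axes: x right, y down, z forward; pixel columns grow to the right and rows downward; lengths in mm; the calibration is good to about 2 mm. A picture is of the moment at which its call begins. There is no depth.
- job.job_done(): hands the job in, once; it reports no verdict.
The state is a dict: "time_s": time; "qpos": joint angles; "qvel": joint speeds; "effort": joint torques, N m; "ee_pos": TCP position; "ee_rot": TCP orientation; "force": force on the tool from outside, world axes, zero at the start; "torque": the same for the moment, N m; "gripper_width": finger opening in mm.
Only numpy, scipy, OpenCV 4.12 (cv2) and the standard library are available. Lean on these libraries where they do the work, as an engineer would, in place of code of your own. Each camera call takes 0.05 s, during which the arm holds its last target.

TASK

I want to wipe down the pole of the telescoping scrub brush in the sink cupboard, so please hold it pulled out for me. First, with the pole still fully in, turn the selector knob on its cradle to the two-dot mark; then pinch the teal grip so that its orange side button is pressed, keep it pinched, and draw it straight out all the way to its second (final) stop. Finish while still holding the grip there, because it springs back in if let go, and do not disturb the dish, plunger cup, spray bottle or dustpan.

Things in the scene. Friction and masses are not known exactly. Their poses are not given: they have to be found in the camera images.
- cradle: Fixed grey cradle holding the level teal scrub brush. Origin on the work surface under the knob axis, z up. The pole pulls out along -y (roughly the robot's right); outer tube (38 mm dia) and fixed brush head (70 mm wide) lie on the +y side up to y = 285 mm. Base plate x +-45, y -52 to 248 mm. Grey selector block x +-46, y +-47 mm, its flat top 72 mm high, carries the knob and three painted marks.
- two_dots (a point): The two-dot mark (two white dots, 8 mm each) on the block's flat top, 34 mm from the knob axis, 0.7 rad clockwise (from above) of the cradle's +x. Two dots = long reach, pole may run to its second stop. One white dot, on the +x axis = short, pole stops at its first stop. Red bar, 0.7 rad counter-clockwise of +x = locked in.
- selector_grip (a point): Point on the knob's vertical axis, 93.5 mm above the work surface, the height to grip it. Knob: black disc, 48 mm dia, 5 mm thick, on the block, with an upright bar across it 46 mm long, 12 mm thick, 77 to 102 mm above the work surface; a white line on top marks the bar's pointer end. The point's x axis turns with the knob, 0.7 rad clockwise (from above) of the pointer.
- selector (a joint): Knob angle, rad, growing clockwise from above: 0 = pointer at red bar (locked), 0.7 = one dot (short), 1.4 = two dots (long). Pointer direction in the cradle's frame: 0.7 minus this value, counter-clockwise from +x. Detents pull it to the nearest mark when let go (under 0.07 Nm to turn); end stops -0.12 and 1.52. Starts at the bar or at one dot.
- grip: Teal grip on the pole's end, 36 (x) x 66 (y, along the pole) x 32 mm high. Origin: its centre, 45 mm above the work surface, 100 mm from the knob axis when in; axes as the cradle's. Black pommel, 50 mm dia, at y -33 to -41 mm. Orange button on its +x face. Pinched from above across x at the origin, one finger presses the button, the other bears on the -x face: 43 mm wide, 37 with the button in.
- pole (a joint): How far the pole is pulled out, m: 0 = fully in (start), about 0.066 = first stop, 0.130 = second and final stop. A spring pulls it back in with 3 to 6 N. Locked in while the knob is at the red bar or the button is out; blocked at the first stop while the knob is at one dot.
- button (a joint): Orange button, 34 mm long, 18 mm high, centred on the grip's +x face, standing out 7 mm; m pressed in along the grip's -x: 0 = out, 0.006 = fully pressed (about 5.5 N). Pressed at least 5 mm it frees the pole.
- dish: Bystander: round stainless steel scourer dish, 116 mm across, 28 mm high, with a wire scourer in it; origin at the centre of its underside.
- plunger_cup: Bystander: black plunger cup, 114 mm across, 85 mm high, standing mouth down; origin at the centre of its underside.
- spray_bottle: Bystander: red closed spray bottle with a white head, 72 mm diameter, 184 mm high; origin at the centre of its underside.
- dustpan: Bystander: yellow dustpan lying flat, pan 200 x 170 mm, 40 mm high, handle towards its -y to 195 mm from the origin; origin at the centre of the pan's underside.

How it is judged (in metres and radians):
On the way, in this order (a step that is already met when the one before it is completed fails the run):
1. the selector stands at the two-dot mark while the pole is still fully in (value of joint selector between 1.22 and 1.54 rad and value of joint pole below 0.01 m), for 0.2 s.
2. the side button is pressed by the fingers pinching the grip and the pole is drawn past its first stop (value of joint button above 0.003 m and contact force between the fingers and grip above 3 N and value of joint pole above 0.08 m), for 0.1 s.
At the end, for the whole second after the job is handed in: The pole is out at its second stop (within 6 mm of 130 mm) and still, the fingers hold the grip (more than 3 N) with the button pressed (more than 3 mm), and the selector still stands at the two-dot mark (1.22 to 1.54 rad) (value of joint pole above 0.124 m and contact force between the fingers and grip above 3 N and value of joint selector between 1.22 and 1.54 rad and value of joint button above 0.003 m and velocity of joint pole below 0.02 m/s); the arm keeps its last pose, push and grip.
It fails at once if dish pushed more than 20 mm or tipped (distance of dish from where it was at the start of the episode above 0.02 m or angle between dish's own z axis and vertical above 0.25 rad).
It fails at once if plunger cup pushed more than 20 mm or tipped (distance of plunger_cup from where it was at the start of the episode above 0.02 m or angle between plunger_cup's own z axis and vertical above 0.25 rad).
It fails at once if spray bottle pushed more than 20 mm or tipped (distance of spray_bottle from where it was at the start of the episode above 0.02 m or angle between spray_bottle's own z axis and vertical above 0.25 rad).
It fails at once if dustpan pushed more than 20 mm or tipped (distance of dustpan from where it was at the start of the episode above 0.02 m or angle between dustpan's own z axis and vertical above 0.25 rad).
It also fails if it takes over 48 s, if anything falls off the work surface, if the arm or the gripper's body presses on something with over 40 N, if the wrist force passes 120 N, or if a joint passes its speed limit or range.

## Working session

There is one attempt and no reset: what is moved stays moved. The work goes in short steps, Python scripts to look and compute and a tool call to move; the robot and the scene stay as the last step left them, time stands still between calls to the robot, and variables do not carry over. Pictures are saved under pics/ and viewed, and the job is handed in when it is done.

Besides the shell and the picture viewer there is one more tool, called after ">>>" in YAML: its name, and indented under it one key for each argument. drive_tool: Moves the arm, as the interface text tells. Its arguments: {"type":"object","properties":{"moves":{"type":"array"},"grip_force":{"type":"number"}},"required":["moves"]}

```bash
mkdir -p pics; python3 - <<'E'
from workcell import telemetry, grab_frame
import cv2
print(telemetry.state())
for n in("scene","top","wrist"):
    f=grab_frame(n); cv2.imwrite(f"pics/{n}0.png",f["color"]); print(n,f["vertical_fov"],f["cx"],f["cy"],f["pose"].round(3).tolist() if hasattr(f["pose"],"round") else f["pose"])
E
```

```text
{'time_s': 0.0, 'qpos': array([ 7.20794906e+01,  1.83508816e+01,  8.97072515e+01, -3.04874459e-04,
        7.20440878e+01, -1.14447821e+00]), 'qvel': array([-0.09148214, -0.09822795, -0.00919566, -0.03842543, -0.05479005,
       -0.04115722]), 'effort': array([-9.22303479e-04, -4.12457335e+01, -2.31975138e+01,  7.25967879e-02,
        4.58420464e-02, -1.27477792e-04]), 'ee_pos': array([165.7912527 , 550.04096007, 213.12217405]), 'ee_rot': array([-1.79897794e+02, -1.75191854e-03,  1.63224061e+02]), 'force': array([-0.41159587,  0.65842007, -0.26382098]), 'torque': array([ 0.02472209, -0.01132726,  0.00394482]), 'gripper_width': 90.81004312299582}
scene 54.62939242232814 317.9439742930088 199.94674376279877 [[0.87, 0.361, -0.335, 918.024], [0.493, -0.646, 0.583, -744.28], [-0.006, -0.672, -0.74, 769.182], [0.0, 0.0, 0.0, 1.0]]
top 55.0520643011704 323.1650056461238 202.68143118327953 [[0.011, -0.993, 0.122, 480.313], [-1.0, -0.011, 0.003, -209.917], [-0.001, -0.122, -0.993, 1126.819], [0.0, 0.0, 0.0, 1.0]]
wrist 61.76717658837104 318.1661329560916 194.4762788745185 [[0.289, 0.925, 0.247, 96.307], [0.957, -0.279, -0.076, 571.108], [-0.002, 0.258, -0.966, 383.792], [0.0, 0.0, 0.0, 1.0]]
```

View pics/scene0.png

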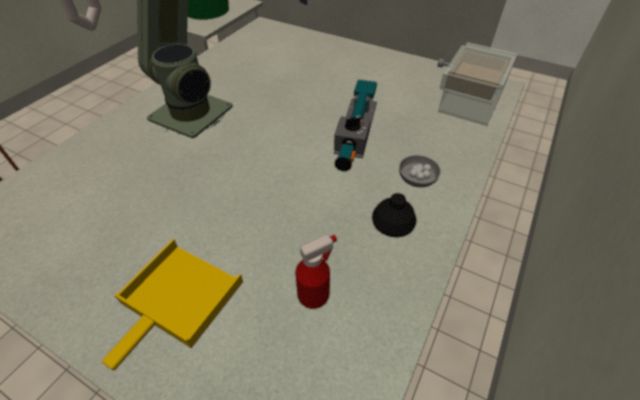

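View pics/top0.png

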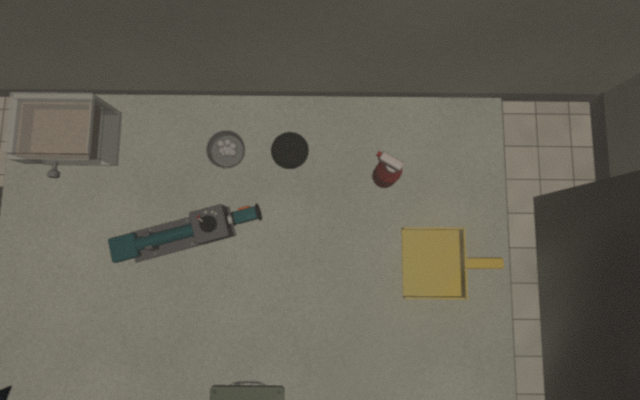

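View pics/wrist0.png

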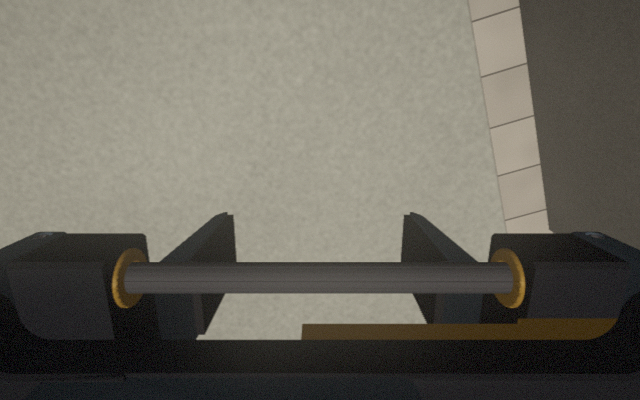

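```bash
python3 - <<'E'
import cv2
a=cv2.imread("pics/top0.png")[180:280,95:275]
a=cv2.convertScaleAbs(a,alpha=1.8)
cv2.imwrite("pics/top0z.png",cv2.resize(a,None,fx=4.4,fy=4.4,interpolation=cv2.INTER_CUBIC))
a=cv2.imread("pics/scene0.png")[75:180,300:430]
a=cv2.convertScaleAbs(a,alpha=1.5)
cv2.imwrite("pics/scene0z.png",cv2.resize(a,None,fx=5.5,fy=5.5,interpolation=cv2.INTER_CUBIC))
E
```

```text
(no output)
```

View pics/top0z.png

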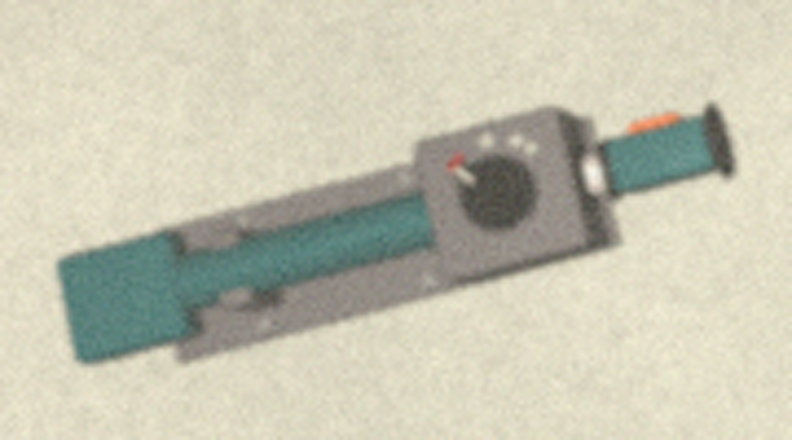

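View pics/scene0z.png

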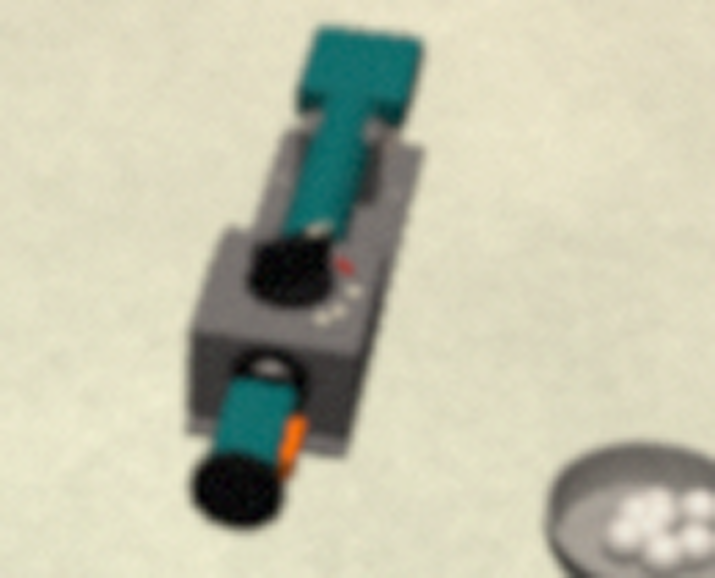

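```bash
cat > h.py <<'E'
import numpy as np
from workcell import telemetry, grab_frame
def proj(f,P):
    T=np.array(f["pose"]);fl=200/np.tan(np.radians(f["vertical_fov"])/2)
    p=(np.asarray(P)-T[:3,3])@T[:3,:3]
    return np.stack([f["cx"]+fl*p[:,0]/p[:,2],f["cy"]+fl*p[:,1]/p[:,2]],1)
def cr(x,y,th,L):
    L=np.asarray(L,float);c,s=np.cos(th),np.sin(th)
    return np.stack([x+c*L[:,0]-s*L[:,1],y+s*L[:,0]+c*L[:,1],L[:,2]],1)
E
python3 - <<'E'
from h import *
from scipy.optimize import least_squares
c,s=34*np.cos(.7),34*np.sin(.7)
L={"red":(c,s,72),"one":(34,0,72),"two":(c,-s,72)}
top=[((c,s,72),(456,160)),((34,0,72),(487,140)),((c,-s,72),(523,145)),((46,47,72),(415,147)),((46,-47,72),(553,108)),((-46,47,72),(440,280)),((-46,-47,72),(590,247)),((0,-137,45),(720,142)),((0,0,77),(499,192))]
sc=[((c,s,72),(344,265)),((34,0,72),(355,290)),((c,-s,72),(330,315)),((0,-141,45),(238,490)),((46,-47,72),(358,355)),((-46,-47,72),(190,330))]
ft,fs=grab_frame("top"),grab_frame("scene")
Lt=[a for a,b in top];pt=np.array([b for a,b in top])/4.4+[95,180]
Ls=[a for a,b in sc];ps=np.array([b for a,b in sc])/5.5+[300,75]
def r(q,sep=False):
    a=proj(ft,cr(*q,Lt))-pt;b=proj(fs,cr(*q,Ls))-ps
    return (a,b) if sep else np.r_[a.ravel(),b.ravel()]
o=least_squares(r,[480,0,0.2],x_scale=[100,100,1],loss='soft_l1');print(o.x,np.degrees(o.x[2]));
for z in r(o.x,True):print(z.round(2))
q=o.x;print(cr(*q,[(0,0,93.5),(0,-100,45),(0,-230,45)]))
for wh in (0,1):
    rr=lambda q:r(q,True)[wh].ravel()
    print(least_squares(rr,q,x_scale=[100,100,1]).x)
E
```

```text
[5.47434988e+02 1.07881980e+02 2.71720313e-01] 15.568427140776672
[[-0.02  0.43]
 [ 0.04  0.15]
 [ 0.24 -0.24]
 [-1.16 -1.25]
 [ 0.64 -1.1 ]
 [ 0.43  0.89]
 [-0.18 -0.49]
 [-0.16 -0.23]
 [-0.5   0.1 ]]
[[ 0.02  0.1 ]
 [-0.52  0.37]
 [ 0.05 -0.03]
 [-0.67  0.87]
 [ 0.42 -0.92]
 [-0.73 -1.11]]
[[ 547.43498811  107.88197966   93.5       ]
 [ 574.27389098   11.55091876   45.        ]
 [ 609.16446472 -113.67946039   45.        ]]
[5.46967393e+02 1.07715649e+02 2.66860280e-01]
[5.47941300e+02 1.07646318e+02 2.79496081e-01]
```

```bash
cat >> h.py <<'E'
from scipy.spatial.transform import Rotation as R
def need(x,y,z,yaw):
    s=telemetry.state();p=s["ee_pos"];r=R.from_euler('xyz',s["ee_rot"],degrees=True).as_matrix()
    d=r.T@(np.array([x,y,z])-p)
    dy=(s["ee_rot"][2]-yaw+180)%360-180
    print("t",round(s["time_s"],2),"pos",p.round(1),"rot",s["ee_rot"].round(1),"q",s["qpos"].round(1),"F",s["force"].round(1),"w",round(s["gripper_width"],1))
    print("need units dx,dy,dz",(d/20).round(2),"yaw units",round(np.radians(dy)/.15,2))
E
python3 - <<'E'
from h import *
f=grab_frame("top");T=np.array(f["pose"]);fl=200/np.tan(np.radians(f["vertical_fov"])/2)
for n,u,v,z in(("dish",226,149,20),("plunger",290,150,20),("spray",386,175,50)):
    d=T[:3,:3]@[(u-f["cx"])/fl,(v-f["cy"])/fl,1];k=(z-T[2,3])/d[2];print(n,(T[:3,3]+k*d).round())
need(547.5,107.8,214,163.2)
E
```

```text
dish [773.  82.  20.]
plunger [ 772. -107.   20.]
spray [ 694. -385.   50.]
t 0.3 pos [165.9 550.4 213.7] rot [-180.    -0.   163.2] q [72.1 18.3 89.7 -0.  72.  -1.1] F [ 0.3  0.1 -0.4] w 90.9
need units dx,dy,dz [-2.465e+01 -1.568e+01 -1.000e-02] yaw units 0.0
```

>>> drive_tool:
  moves:
    - {"claw": -1, "dx": -1, "dy": -0.63, "dz": 0, "yaw": 0}
    - {"claw": -1, "dx": -1, "dy": -0.63, "dz": 0, "yaw": 0}
    - {"claw": -1, "dx": -1, "dy": -0.63, "dz": 0, "yaw": 0}
    - {"claw": -1, "dx": -1, "dy": -0.63, "dz": 0, "yaw": 0}
    - {"claw": -1, "dx": -1, "dy": -0.63, "dz": 0, "yaw": 0}

```text
time_s: 0.92
ee_pos: [247.5, 454.8, 213.3]
ee_rot: [-179.8, 0.1, 163.3]
force: [-0.2, -0.4, -1.0]
gripper_width: 91.2
```

>>> drive_tool:
  moves:
    - {"claw": -1, "dx": -1, "dy": -0.63, "dz": 0, "yaw": 0}
    - {"claw": -1, "dx": -1, "dy": -0.63, "dz": 0, "yaw": 0}
    - {"claw": -1, "dx": -1, "dy": -0.63, "dz": 0, "yaw": 0}
    - {"claw": -1, "dx": -1, "dy": -0.63, "dz": 0, "yaw": 0}
    - {"claw": -1, "dx": -1, "dy": -0.63, "dz": 0, "yaw": 0}

```text
time_s: 1.55
ee_pos: [329.4, 356.0, 214.2]
ee_rot: [-179.7, 0.2, 163.2]
force: [-0.2, -0.2, 0.9]
gripper_width: 91.1
```

>>> drive_tool:
  moves:
    - {"claw": -1, "dx": -1, "dy": -0.63, "dz": 0, "yaw": 0}
    - {"claw": -1, "dx": -1, "dy": -0.63, "dz": 0, "yaw": 0}
    - {"claw": -1, "dx": -1, "dy": -0.63, "dz": 0, "yaw": 0}
    - {"claw": -1, "dx": -1, "dy": -0.63, "dz": 0, "yaw": 0}
    - {"claw": -1, "dx": -1, "dy": -0.63, "dz": 0, "yaw": 0}

```text
time_s: 2.17
ee_pos: [409.1, 256.7, 215.5]
ee_rot: [-179.6, 0.3, 163.0]
force: [-0.3, -0.3, 0.3]
gripper_width: 91.0
```

>>> drive_tool:
  moves:
    - {"claw": -1, "dx": -1, "dy": -0.63, "dz": 0, "yaw": 0}
    - {"claw": -1, "dx": -1, "dy": -0.63, "dz": 0, "yaw": 0}
    - {"claw": -1, "dx": -1, "dy": -0.63, "dz": 0, "yaw": 0}
    - {"claw": -1, "dx": -1, "dy": -0.63, "dz": 0, "yaw": 0}
    - {"claw": -1, "dx": -1, "dy": -0.63, "dz": 0, "yaw": 0}

```text
time_s: 2.8
ee_pos: [487.0, 157.1, 217.0]
ee_rot: [-179.4, 0.4, 162.8]
force: [0.2, 0.3, 0.1]
gripper_width: 91.4
```

>>> drive_tool:
  moves:
    - {"claw": -1, "dx": 0, "dy": 0, "dz": 0, "yaw": -1}
    - {"claw": -1, "dx": 0, "dy": 0, "dz": 0, "yaw": -1}
    - {"claw": -1, "dx": 0, "dy": 0, "dz": 0, "yaw": -1}
    - {"claw": -1, "dx": 0, "dy": 0, "dz": 0, "yaw": -1}
    - {"claw": -1, "dx": 0, "dy": 0, "dz": 0, "yaw": -1}

```text
time_s: 3.42
ee_pos: [485.9, 148.8, 217.0]
ee_rot: [-179.2, -0.3, -153.2]
force: [0.2, 0.7, -0.4]
gripper_width: 91.1
```

```bash
python3 - <<'E'
from h import *
import cv2
need(547.5,107.8,200,235.7)
f=grab_frame("wrist");cv2.imwrite("pics/w1.png",cv2.convertScaleAbs(f["color"],alpha=1.4))
E
```

```text
t 3.42 pos [485.9 148.8 217. ] rot [-179.2   -0.3 -153.2] q [  16.3   12.3   97.7   -0.9   70.2 -100.2] F [ 0.2  0.7 -0.4] w 91.1
need units dx,dy,dz [-1.83 -3.21  0.89] yaw units -3.36
```

View pics/w1.png

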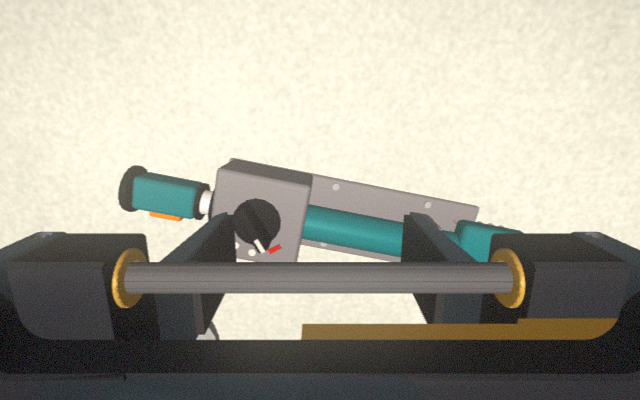

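```bash
python3 - <<'E'
import cv2
a=cv2.imread("pics/w1.png")[150:275,110:330]
cv2.imwrite("pics/w1z.png",cv2.resize(a,None,fx=3.6,fy=3.6,interpolation=cv2.INTER_CUBIC))
E
```

```text
(no output)
```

View pics/w1z.png

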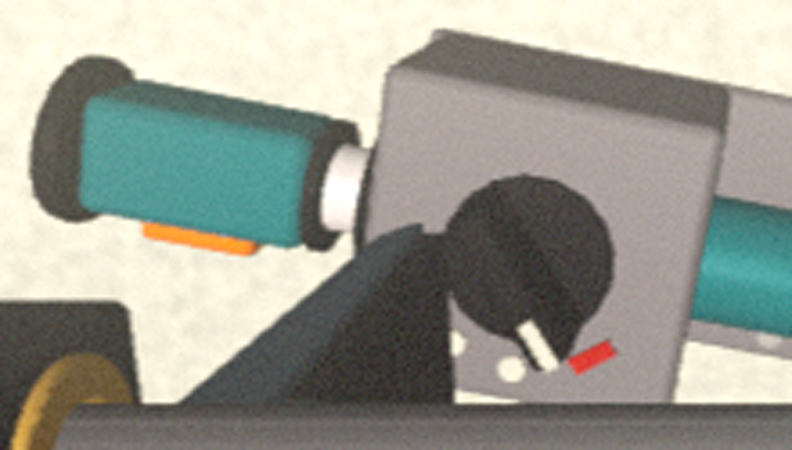

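```bash
python3 - <<'E'
from h import *
from scipy.optimize import least_squares
f=grab_frame("wrist")
c,s=34*np.cos(.7),34*np.sin(.7)
W=[((c,s,72),(592,357)),((34,0,72),(511,369)),((-46,-47,72),(393,72)),((-46,47,72),(722,128)),((0,0,77),(528,257)),((18,-133,61),(83,210)),((18,-67,61),(300,243)),((-18,-133,61),(98,95)),((-18,-67,61),(312,135))]
L=[a for a,b in W];p=np.array([b for a,b in W])/3.6+[110,150]
r=lambda q:(proj(f,cr(*q,L))-p)
o=least_squares(lambda q:r(q).ravel(),[547.4,107.8,.27],x_scale=[100,100,1],loss='soft_l1')
print(o.x,r(o.x).round(2).tolist())
q=o.x
pe=np.array([(552,368),(520,325)])/3.6+[110,150]
g=lambda v:(proj(f,cr(*q,[(v[1]*np.cos(.7-v[0]),v[1]*np.sin(.7-v[0]),102),(v[2]*np.cos(.7-v[0]),v[2]*np.sin(.7-v[0]),102)]))-pe).ravel()
o2=least_squares(g,[0.1,22,8],x_scale=[.1,1,1]);print(o2.x,g(o2.x))
E
```

```text
[5.48392116e+02 1.10069750e+02 2.69032555e-01] [[0.57, -0.45], [0.74, -0.79], [-2.21, -2.97], [2.34, 0.85], [0.19, 1.24], [-3.19, 0.25], [0.14, 3.52], [-5.24, -1.4], [0.6, 0.49]]
[ 0.06643617 22.49548714  8.3460756 ] [-0.50929346  0.2759714   1.35873502 -0.73625907]
```

>>> drive_tool:
  moves:
    - {"claw": -1, "dx": 0, "dy": 0, "dz": 0, "yaw": -1}
    - {"claw": -1, "dx": 0, "dy": 0, "dz": 0, "yaw": -1}
    - {"claw": -1, "dx": 0, "dy": 0, "dz": 0, "yaw": -1}
    - {"claw": -1, "dx": 0, "dy": 0, "dz": 0, "yaw": -0.3}
    - {"claw": -1, "dx": 0, "dy": 0, "dz": 0, "yaw": 0}

```text
time_s: 4.15
ee_pos: [484.5, 145.2, 217.1]
ee_rot: [-179.4, -0.7, -125.2]
force: [0.4, -0.1, 0.4]
gripper_width: 91.0
```

```bash
python3 - <<'E'
from h import *
need(547.7,108.2,150,235.7)
E
```

```text
t 4.15 pos [484.5 145.2 217.1] rot [-179.4   -0.7 -125.2] q [  16.    12.1   97.9   -1.    70.2 -128.5] F [ 0.4 -0.1  0.4] w 91.0
need units dx,dy,dz [-0.35 -3.62  3.39] yaw units -0.11
```

>>> drive_tool:
  moves:
    - {"claw": -1, "dx": -0.1, "dy": -0.9, "dz": 0.7, "yaw": -0.05}
    - {"claw": -1, "dx": -0.1, "dy": -0.9, "dz": 0.7, "yaw": -0.05}
    - {"claw": -1, "dx": -0.1, "dy": -0.9, "dz": 0.7, "yaw": 0}
    - {"claw": -1, "dx": -0.05, "dy": -0.8, "dz": 0.7, "yaw": 0}
    - {"claw": -1, "dx": 0, "dy": 0, "dz": 0, "yaw": 0}

```text
time_s: 4.78
ee_pos: [550.6, 106.1, 156.0]
ee_rot: [-179.5, -0.9, -124.6]
force: [-0.4, -0.4, -0.4]
gripper_width: 91.5
```

```bash
python3 - <<'E'
from h import *
import cv2
need(547.7,108.2,150,235.7)
f=grab_frame("wrist");cv2.imwrite("pics/w2.png",cv2.convertScaleAbs(f["color"],alpha=1.4))
E
```

```text
t 4.78 pos [550.6 106.1 156. ] rot [-179.5   -0.9 -124.6] q [  10.3   19.6   96.5   -1.1   64.1 -134.6] F [-0.4 -0.4 -0.4] w 91.5
need units dx,dy,dz [-0.01  0.18  0.3 ] yaw units -0.04
```

View pics/w2.png

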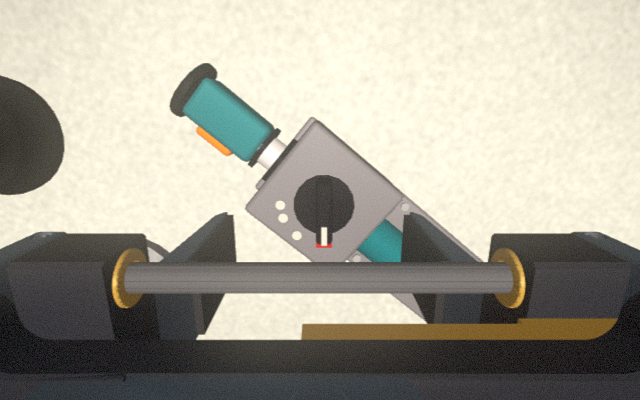

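```bash
python3 - <<'E'
from h import *
from scipy.optimize import least_squares
f=grab_frame("wrist")
c,s=34*np.cos(.7),34*np.sin(.7)
W=[((34,0,72),(297,236)),((c,-s,72),(281.5,211)),((-46,-47,72),(313,122)),((46,-47,72),(248,208)),((0,0,77),(324,204))]
L=[a for a,b in W];p=np.array([b for a,b in W])
r=lambda q:(proj(f,cr(*q,L))-p)
o=least_squares(lambda q:r(q).ravel(),[547.4,107.8,.27],x_scale=[100,100,1],loss='soft_l1')
print(o.x,r(o.x).round(2).tolist())
need(*o.x[:2],120,np.degrees(o.x[2]+.7)+180)
E
```

```text
[5.48475276e+02 1.09576730e+02 2.87600468e-01] [[0.3, -1.35], [0.43, 0.15], [0.72, -2.63], [-6.04, 2.79], [-0.34, 1.21]]
t 4.88 pos [550.3 106.9 157.5] rot [-179.4   -0.8 -124.6] q [  10.4   19.5   96.5   -1.1   64.2 -134.6] F [-0.   0.1 -1. ] w 91.1
need units dx,dy,dz [-0.08  0.17  1.87] yaw units -0.13
```

>>> drive_tool:
  moves:
    - {"claw": -1, "dx": -0.05, "dy": 0.15, "dz": 0.9, "yaw": -0.06}
    - {"claw": -1, "dx": 0, "dy": 0, "dz": 0.9, "yaw": 0}
    - {"claw": -1, "dx": 0, "dy": 0, "dz": 0, "yaw": 0}

```text
time_s: 5.25
ee_pos: [548.5, 110.2, 123.2]
ee_rot: [-179.3, -0.6, -124.0]
force: [0.3, 0.6, -0.4]
gripper_width: 91.1
```

```bash
python3 - <<'E'
from h import *
need(548,109,82,235.9)
E
```

```text
t 5.25 pos [548.5 110.2 123.2] rot [-179.3   -0.6 -124. ] q [  10.7   21.1   99.5   -1.1   59.3 -134.8] F [ 0.3  0.6 -0.4] w 91.1
need units dx,dy,dz [0.04 0.02 2.06] yaw units 0.02
```

>>> drive_tool:
  moves:
    - {"claw": -1, "dx": 0.04, "dy": 0.02, "dz": 0.9, "yaw": 0}
    - {"claw": -1, "dx": 0, "dy": 0, "dz": 0.9, "yaw": 0}
    - {"claw": -1, "dx": 0, "dy": 0, "dz": 0.1, "yaw": 0}
    - {"claw": -1, "dx": 0, "dy": 0, "dz": 0, "yaw": 0}

```text
time_s: 5.75
ee_pos: [550.4, 110.8, 90.1]
ee_rot: [-178.9, -0.2, -123.9]
force: [-0.3, -0.6, 0.0]
gripper_width: 91.0
```

```bash
python3 - <<'E'
from h import *
import cv2
need(548,109,82,235.9)
f=grab_frame("wrist");cv2.imwrite("pics/w3.png",cv2.convertScaleAbs(f["color"],alpha=1.4))
E
```

```text
t 5.75 pos [550.4 110.8  90.1] rot [-178.9   -0.2 -123.9] q [  10.7   22.9  102.1   -1.1   54.4 -134.7] F [-0.3 -0.6  0. ] w 91.0
need units dx,dy,dz [0.14 0.06 0.4 ] yaw units 0.03
```

View pics/w3.png

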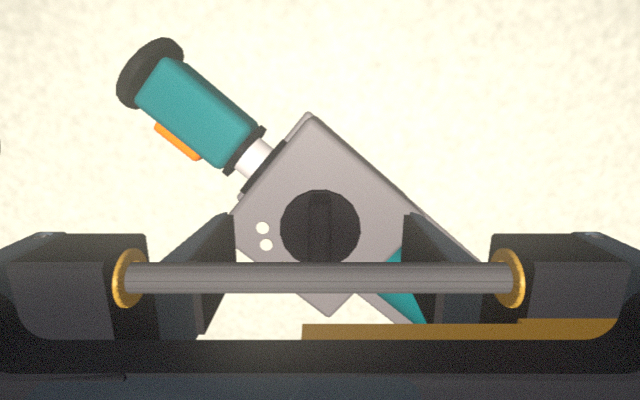

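>>> drive_tool:
  moves:
    - {"claw": -1, "dx": 0.1, "dy": 0.05, "dz": 0.4, "yaw": 0}
    - {"claw": 0.4, "dx": 0, "dy": 0, "dz": 0, "yaw": 0}
    - {"claw": 1, "dx": 0, "dy": 0, "dz": 0, "yaw": 0}
    - {"claw": 1, "dx": 0, "dy": 0, "dz": 0, "yaw": 0}
    - {"claw": 1, "dx": 0, "dy": 0, "dz": 0, "yaw": 0}
  grip_force: 15

```text
time_s: 6.42
ee_pos: [549.4, 109.7, 83.2]
ee_rot: [-178.8, -0.1, -123.9]
force: [-0.3, 0.4, 0.1]
gripper_width: 54.2
```

>>> drive_tool:
  moves:
    - {"claw": 1, "dx": 0, "dy": 0, "dz": 0, "yaw": 0}
    - {"claw": 1, "dx": 0, "dy": 0, "dz": 0, "yaw": 0}
    - {"claw": 1, "dx": 0, "dy": 0, "dz": 0, "yaw": 0}
    - {"claw": 1, "dx": 0, "dy": 0, "dz": 0, "yaw": 0}

```text
time_s: 6.92
ee_pos: [549.5, 109.7, 83.2]
ee_rot: [-178.8, -0.1, -123.9]
force: [-0.6, 0.4, 0.7]
gripper_width: 13.7
```

```bash
python3 - <<'E'
from h import *
need(548,109,82,155.5)
E
```

```text
t 6.92 pos [549.5 109.7  83.2] rot [-1.788e+02 -1.000e-01 -1.239e+02] q [  10.7   23.2  102.8   -1.1   53.2 -134.8] F [-0.6  0.4  0.7] w 13.7
need units dx,dy,dz [0.07 0.04 0.06] yaw units 9.38
```

>>> drive_tool:
  moves:
    - {"claw": 1, "dx": 0, "dy": 0, "dz": 0, "yaw": 0}
    - {"claw": 1, "dx": 0, "dy": 0, "dz": 0, "yaw": 0}
    - {"claw": 1, "dx": 0, "dy": 0, "dz": 0, "yaw": 0.4}
    - {"claw": 1, "dx": 0, "dy": 0, "dz": 0, "yaw": 0.6}
    - {"claw": 1, "dx": 0, "dy": 0, "dz": 0, "yaw": 0.6}

```text
time_s: 7.55
ee_pos: [548.8, 109.3, 83.0]
ee_rot: [-178.8, 0.1, -137.7]
force: [-2.1, -0.7, 2.5]
gripper_width: 15.8
```

```bash
python3 - <<'E'
from h import *
need(548,109,82,155.5)
print(telemetry.state()["torque"])
E
```

```text
t 7.55 pos [548.8 109.3  83. ] rot [-1.788e+02  1.000e-01 -1.377e+02] q [  10.7   23.2  102.9   -1.2   53.3 -120.9] F [-2.1 -0.7  2.5] w 15.8
need units dx,dy,dz [0.04 0.02 0.05] yaw units 7.77
[0.07126736 0.15402378 0.69165727]
```

>>> drive_tool:
  moves:
    - {"claw": 1, "dx": 0, "dy": 0, "dz": 0, "yaw": 0}
    - {"claw": 1, "dx": 0, "dy": 0, "dz": 0, "yaw": 0}

```text
time_s: 7.8
ee_pos: [548.8, 109.3, 83.0]
ee_rot: [-178.7, 0.1, -137.4]
force: [-1.4, -0.3, -0.1]
gripper_width: 15.8
```

```bash
python3 - <<'E'
from h import *
import cv2
need(548,109,82,155.5)
print(telemetry.state()["torque"])
f=grab_frame("wrist");cv2.imwrite("pics/w4.png",cv2.convertScaleAbs(f["color"],alpha=1.6))
E
```

```text
t 7.8 pos [548.8 109.3  83. ] rot [-1.787e+02  1.000e-01 -1.374e+02] q [  10.7   23.2  102.9   -1.3   53.3 -121.1] F [-1.4 -0.3 -0.1] w 15.8
need units dx,dy,dz [0.04 0.02 0.05] yaw units 7.81
[0.17768424 0.1595397  0.60195941]
```

View pics/w4.png

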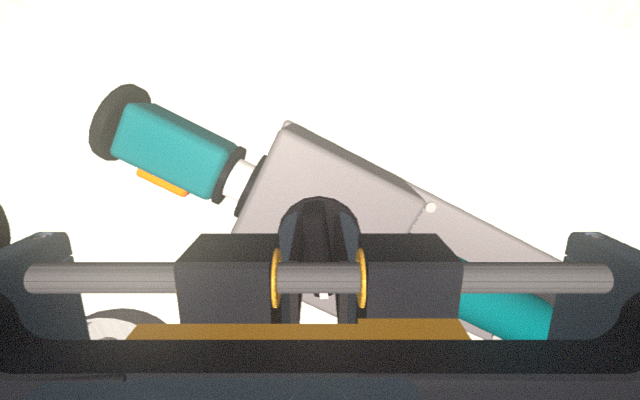

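```bash
python3 - <<'E'
import cv2
a=cv2.imread("pics/w4.png")[180:330,240:400]
a=cv2.convertScaleAbs(a,alpha=2.2)
cv2.imwrite("pics/w4z.png",cv2.resize(a,None,fx=4,fy=4,interpolation=cv2.INTER_CUBIC))
E
```

```text
(no output)
```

View pics/w4z.png

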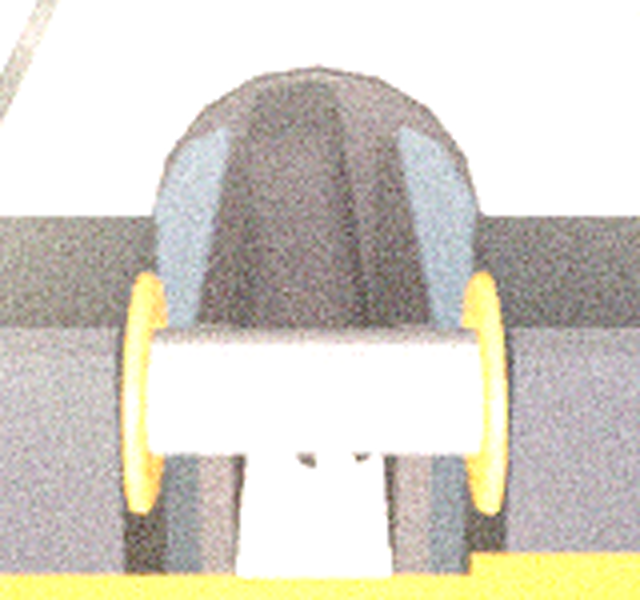

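>>> drive_tool:
  moves:
    - {"claw": 1, "dx": 0, "dy": 0, "dz": 0, "yaw": 0.6}
    - {"claw": 1, "dx": 0, "dy": 0, "dz": 0, "yaw": 0.6}
    - {"claw": 1, "dx": 0, "dy": 0, "dz": 0, "yaw": 0.6}
    - {"claw": 1, "dx": 0, "dy": 0, "dz": 0, "yaw": 0.6}
    - {"claw": 1, "dx": 0, "dy": 0, "dz": 0, "yaw": 0}

```text
time_s: 8.48
ee_pos: [546.1, 106.9, 82.3]
ee_rot: [-178.7, 0.1, -158.1]
force: [-0.7, 1.3, -0.8]
gripper_width: 20.4
```

```bash
python3 - <<'E'
from h import *
import cv2
need(548,109,82,155.5)
print(telemetry.state()["torque"])
f=grab_frame("wrist");
a=cv2.convertScaleAbs(f["color"],alpha=1.6);cv2.imwrite("pics/w5.png",a)
E
```

```text
t 8.47 pos [546.1 106.9  82.3] rot [-1.787e+02  1.000e-01 -1.581e+02] q [  10.7   23.2  103.    -1.6   53.5 -100.3] F [-0.7  1.3 -0.8] w 20.4
need units dx,dy,dz [-0.13  0.06  0.01] yaw units 5.4
[0.27391362 0.03456782 0.02318867]
```

View pics/w5.png

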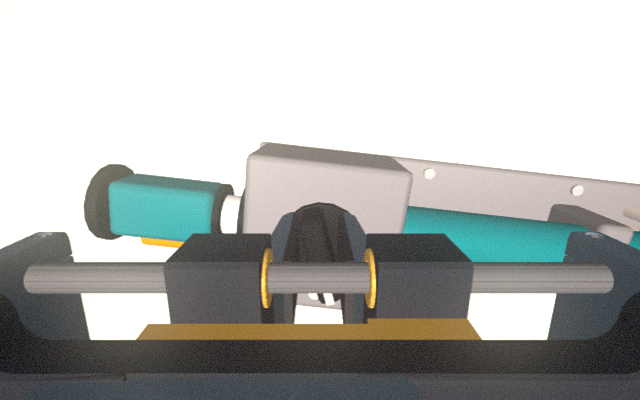

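>>> drive_tool:
  moves:
    - {"claw": 1, "dx": -0.05, "dy": 0.05, "dz": 0, "yaw": 0.3}
    - {"claw": 1, "dx": 0, "dy": 0, "dz": 0, "yaw": 0.3}
    - {"claw": 1, "dx": 0, "dy": 0, "dz": 0, "yaw": 0.3}
    - {"claw": 1, "dx": 0, "dy": 0, "dz": 0, "yaw": 0}
  grip_force: 35

```text
time_s: 9.02
ee_pos: [547.0, 108.8, 82.5]
ee_rot: [-178.8, 0.3, -166.2]
force: [-0.3, -1.0, -0.1]
gripper_width: 12.1
```

```bash
python3 - <<'E'
from h import *
import cv2
need(548,109,82,155.5)
print(telemetry.state()["torque"])
f=grab_frame("wrist");
a=cv2.convertScaleAbs(f["color"],alpha=2)[180:330,220:420];cv2.imwrite("pics/w6.png",cv2.resize(a,None,fx=4,fy=4))
E
```

```text
t 9.03 pos [547.  108.8  82.5] rot [-178.8    0.3 -166.2] q [ 10.8  23.2 102.9  -1.4  53.5 -92.2] F [-0.3 -1.  -0.1] w 12.1
need units dx,dy,dz [-0.05 -0.    0.02] yaw units 4.45
[0.05911958 0.245553   0.13085606]
```

View pics/w6.png

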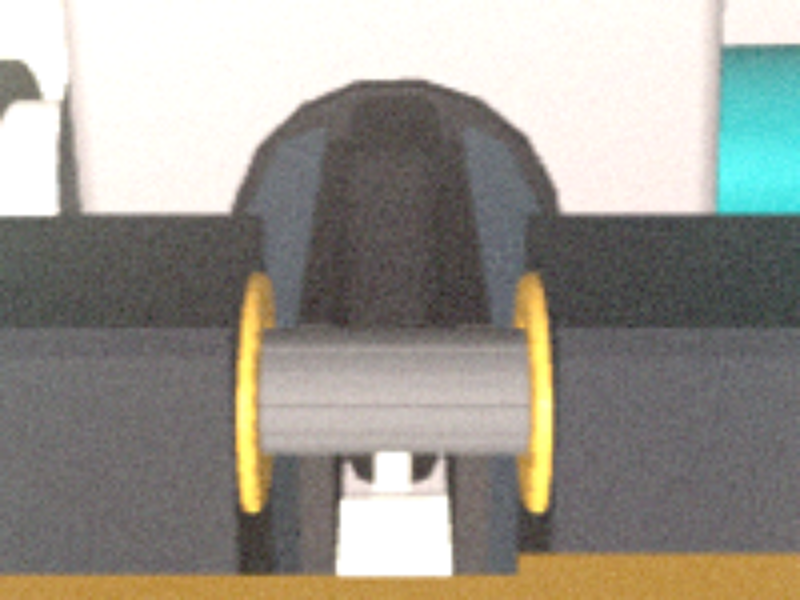

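>>> drive_tool:
  moves:
    - {"claw": 1, "dx": -0.05, "dy": 0, "dz": 0, "yaw": 0.5}
    - {"claw": 1, "dx": 0, "dy": 0, "dz": 0, "yaw": 0.5}
    - {"claw": 1, "dx": 0, "dy": 0, "dz": 0, "yaw": 0.5}
    - {"claw": 1, "dx": 0, "dy": 0, "dz": 0, "yaw": 0.5}
    - {"claw": 1, "dx": 0, "dy": 0, "dz": 0, "yaw": 0.5}

```text
time_s: 9.7
ee_pos: [547.1, 109.1, 82.1]
ee_rot: [-178.8, 0.7, 173.1]
force: [-1.7, 0.7, 0.5]
gripper_width: 17.5
```

```bash
python3 - <<'E'
from h import *
need(548,109,82,155.5)
print(telemetry.state()["torque"])
E
```

```text
t 9.7 pos [547.1 109.1  82.1] rot [-178.8    0.7  173.1] q [ 10.9  23.3 102.8  -1.7  53.6 -71.1] F [-1.7  0.7  0.5] w 17.5
need units dx,dy,dz [-0.05 -0.    0.01] yaw units 2.04
[0.12818518 0.33787837 1.790072  ]
```

>>> drive_tool:
  moves:
    - {"claw": 1, "dx": -0.05, "dy": 0, "dz": 0, "yaw": 0.5}
    - {"claw": 1, "dx": 0, "dy": 0, "dz": 0, "yaw": 0.5}
    - {"claw": 1, "dx": 0, "dy": 0, "dz": 0, "yaw": 0.5}
    - {"claw": 1, "dx": 0, "dy": 0, "dz": 0, "yaw": 0.5}
    - {"claw": 1, "dx": 0, "dy": 0, "dz": 0, "yaw": 0}

```text
time_s: 10.32
ee_pos: [548.8, 109.3, 82.0]
ee_rot: [-178.6, 1.3, 157.8]
force: [-1.1, 1.3, -0.1]
gripper_width: 23.6
```

```bash
python3 - <<'E'
from h import *
need(548,109,82,155.5)
print(telemetry.state()["torque"])
E
```

```text
t 10.32 pos [548.8 109.3  82. ] rot [-178.6    1.3  157.8] q [ 11.2  23.4 102.6  -2.3  53.7 -55.2] F [-1.1  1.3 -0.1] w 23.6
need units dx,dy,dz [ 0.03 -0.03  0.  ] yaw units 0.26
[-0.02026866  0.5120509   2.47974191]
```

```bash
python3 - <<'E'
from h import *
import cv2
f=grab_frame("wrist");
a=cv2.convertScaleAbs(f["color"],alpha=1.6)[150:330,190:450];cv2.imwrite("pics/w7.png",cv2.resize(a,None,fx=3,fy=3))
f=grab_frame("scene");
a=cv2.convertScaleAbs(f["color"],alpha=1.6)[40:190,270:460];cv2.imwrite("pics/s7.png",cv2.resize(a,None,fx=4,fy=4))
E
```

```text
(no output)
```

View pics/w7.png

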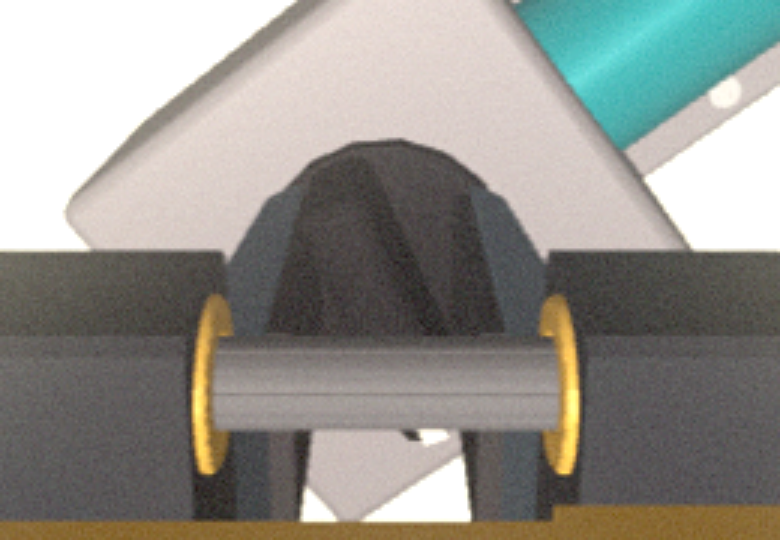

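View pics/s7.png

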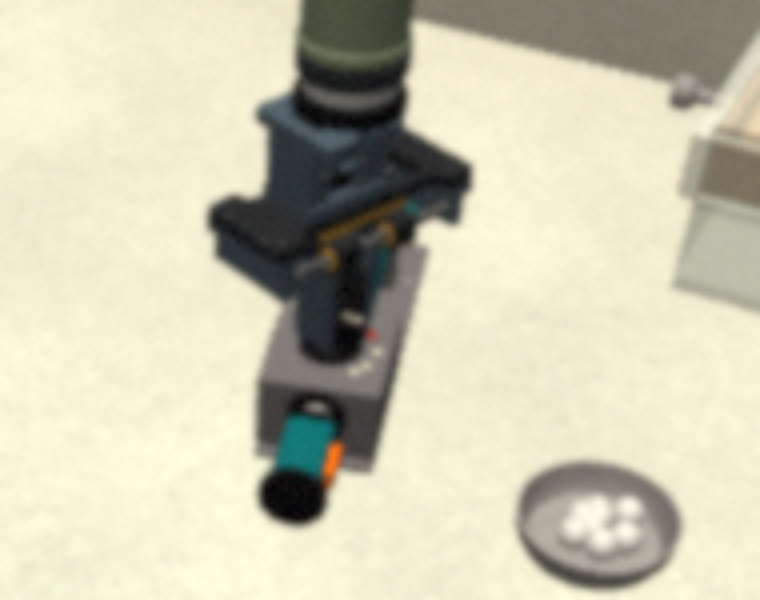

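>>> drive_tool:
  moves:
    - {"claw": 1, "dx": 0, "dy": 0, "dz": 0, "yaw": 0}
    - {"claw": 1, "dx": 0, "dy": 0, "dz": 0, "yaw": 0.2}
    - {"claw": 1, "dx": 0, "dy": 0, "dz": 0, "yaw": 0.2}
    - {"claw": 1, "dx": 0, "dy": 0, "dz": 0, "yaw": 0}
  grip_force: 50

```text
time_s: 10.92
ee_pos: [548.6, 109.4, 82.0]
ee_rot: [-178.9, 1.2, 153.2]
force: [-2.1, 0.1, -0.1]
gripper_width: 11.7
```

```bash
python3 - <<'E'
from h import *
need(548,109,82,155.5)
print(telemetry.state()["torque"])
E
```

```text
t 10.93 pos [548.6 109.4  82. ] rot [-178.9    1.2  153.2] q [ 11.1  23.4 102.6  -2.   53.6 -51. ] F [-2.1  0.1 -0.1] w 11.7
need units dx,dy,dz [ 0.02 -0.03  0.  ] yaw units -0.27
[0.14527259 0.12837906 0.22777919]
```

>>> drive_tool:
  moves:
    - {"claw": -0.5, "dx": 0, "dy": 0, "dz": 0, "yaw": 0}
    - {"claw": -0.5, "dx": 0, "dy": 0, "dz": 0, "yaw": 0}
    - {"claw": -0.5, "dx": 0, "dy": 0, "dz": 0, "yaw": 0}
    - {"claw": -0.5, "dx": 0, "dy": 0, "dz": -0.5, "yaw": 0}
    - {"claw": -0.5, "dx": 0, "dy": 0, "dz": -1, "yaw": 0}
  grip_force: 20

```text
time_s: 11.55
ee_pos: [548.6, 110.2, 112.2]
ee_rot: [-178.9, 1.2, 153.1]
force: [-0.3, 0.4, 0.2]
gripper_width: 59.0
```

>>> drive_tool:
  moves:
    - {"claw": -0.5, "dx": 0, "dy": 0, "dz": -1, "yaw": 0}
    - {"claw": -0.5, "dx": 0, "dy": 0, "dz": -1, "yaw": 0}
    - {"claw": -0.5, "dx": 0, "dy": 0, "dz": -1, "yaw": 0}
    - {"claw": -0.5, "dx": 0, "dy": 0, "dz": 0, "yaw": 0}

```text
time_s: 12.05
ee_pos: [549.6, 112.3, 178.3]
ee_rot: [-179.2, 1.5, 153.1]
force: [0.5, 0.4, -0.1]
gripper_width: 68.2
```

```bash
python3 - <<'E'
from h import *
import cv2
need(575,12.5,120,105.5)
f=grab_frame("wrist");
a=cv2.convertScaleAbs(f["color"],alpha=1.4);cv2.imwrite("pics/w8.png",a)
E
```

```text
t 12.05 pos [549.6 112.3 178.3] rot [-179.2    1.5  153.1] q [ 11.3  18.1  95.3  -1.7  65.9 -51.1] F [ 0.5  0.4 -0.1] w 68.2
need units dx,dy,dz [-3.31 -3.83  3.06] yaw units 5.54
```

View pics/w8.png

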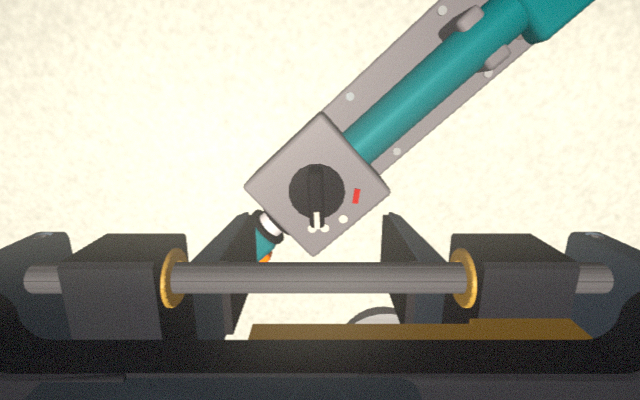

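>>> drive_tool:
  moves:
    - {"claw": -0.5, "dx": 0, "dy": 0, "dz": 0, "yaw": 1}
    - {"claw": -0.5, "dx": 0, "dy": 0, "dz": 0, "yaw": 1}
    - {"claw": -0.5, "dx": 0, "dy": 0, "dz": 0, "yaw": 1}
    - {"claw": -0.5, "dx": 0, "dy": 0, "dz": 0, "yaw": 1}
    - {"claw": -0.5, "dx": 0, "dy": 0, "dz": 0, "yaw": 1}

```text
time_s: 12.72
ee_pos: [545.6, 111.5, 172.0]
ee_rot: [-179.8, 1.6, 108.7]
force: [-0.6, -0.4, 0.1]
gripper_width: 68.0
```

```bash
python3 - <<'E'
from h import *
need(575,12.5,140,105.5)
E
```

```text
t 12.72 pos [545.6 111.5 172. ] rot [-179.8    1.6  108.7] q [11.3 18.4 95.8 -1.7 65.8 -6.7] F [-0.6 -0.4  0.1] w 68.0
need units dx,dy,dz [-5.11 -0.19  1.74] yaw units 0.38
```

>>> drive_tool:
  moves:
    - {"claw": -0.5, "dx": -1, "dy": -0.02, "dz": 0.2, "yaw": 0.36}
    - {"claw": -0.5, "dx": -1, "dy": 0, "dz": 0.2, "yaw": 0}
    - {"claw": -0.5, "dx": -1, "dy": 0, "dz": 0.2, "yaw": 0}
    - {"claw": -0.5, "dx": -1, "dy": 0, "dz": 0.2, "yaw": 0}
    - {"claw": -0.5, "dx": -1, "dy": 0, "dz": 0.2, "yaw": 0}

```text
time_s: 13.35
ee_pos: [573.5, 6.9, 150.7]
ee_rot: [-179.6, 1.6, 105.9]
force: [0.3, -0.1, 0.6]
gripper_width: 68.5
```

>>> drive_tool:
  moves:
    - {"claw": -0.5, "dx": 0, "dy": 0, "dz": 0, "yaw": 0}

```text
time_s: 13.48
ee_pos: [573.5, 4.5, 149.8]
ee_rot: [-179.5, 1.6, 105.8]
force: [-0.8, 0.1, 0.6]
gripper_width: 68.4
```

```bash
python3 - <<'E'
from h import *
import cv2
need(575,12.5,26,105.5)
f=grab_frame("wrist");
a=cv2.convertScaleAbs(f["color"],alpha=1.4);cv2.imwrite("pics/w9.png",a)
E
```

```text
t 13.47 pos [573.5   4.5 149.8] rot [-179.5    1.6  105.8] q [  0.3  20.9  95.4  -1.9  63.7 -14.7] F [-0.8  0.1  0.6] w 68.4
need units dx,dy,dz [0.53 0.24 6.18] yaw units 0.04
```

View pics/w9.png

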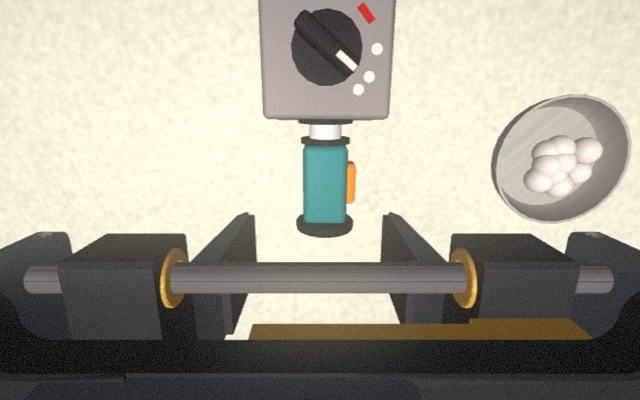

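```bash
python3 - <<'E'
from h import *
f=grab_frame("wrist");T=np.array(f["pose"]);fl=200/np.tan(np.radians(f["vertical_fov"])/2)
for u,v,z in((304,146,61),(346,146,61),(303,223,61),(346,223,61),(325,223,45),(327,47,77)):
    d=T[:3,:3]@[(u-f["cx"])/fl,(v-f["cy"])/fl,1];k=(z-T[2,3])/d[2];print((T[:3,3]+k*d).round(1))
E
```

```text
[551.1  40.1  61. ]
[582.2  48.9  61. ]
[566.9 -21.5  61. ]
[601.  -11.7  61. ]
[586.3 -22.4  45. ]
[548.8 110.4  77. ]
```

>>> drive_tool:
  moves:
    - {"claw": -0.5, "dx": 0.54, "dy": 0.2, "dz": 0.9, "yaw": 0}
    - {"claw": -0.5, "dx": 0, "dy": 0, "dz": 0.9, "yaw": 0}
    - {"claw": -0.5, "dx": 0, "dy": 0, "dz": 0.9, "yaw": 0}
    - {"claw": -0.5, "dx": 0, "dy": 0, "dz": 0, "yaw": 0}

```text
time_s: 14.08
ee_pos: [574.2, 18.6, 95.6]
ee_rot: [-179.6, 1.5, 106.1]
force: [-0.4, 0.8, 0.9]
gripper_width: 68.4
```

```bash
python3 - <<'E'
from h import *
import cv2
need(575.3,13.5,26,105.5)
f=grab_frame("wrist");
a=cv2.convertScaleAbs(f["color"],alpha=1.4);cv2.imwrite("pics/w10.png",a)
E
```

```text
t 14.07 pos [574.2  18.6  95.6] rot [-179.6    1.5  106.1] q [  1.6  23.9  99.4  -1.9  56.6 -13.5] F [-0.4  0.8  0.9] w 68.4
need units dx,dy,dz [-0.17  0.01  3.49] yaw units 0.07
```

View pics/w10.png

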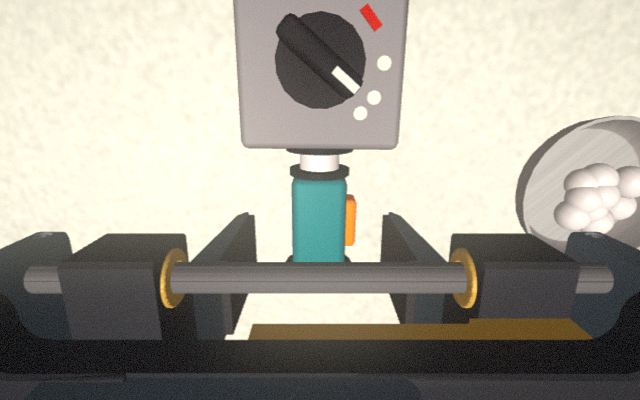

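>>> drive_tool:
  moves:
    - {"claw": -0.5, "dx": -0.2, "dy": 0, "dz": 0.8, "yaw": 0.05}
    - {"claw": -0.5, "dx": -0.05, "dy": 0, "dz": 0.8, "yaw": 0}
    - {"claw": -0.5, "dx": -0.05, "dy": 0, "dz": 0.8, "yaw": 0}
    - {"claw": -0.5, "dx": -0.05, "dy": 0, "dz": 0.7, "yaw": 0}
    - {"claw": -0.5, "dx": 0, "dy": 0, "dz": 0, "yaw": 0}

```text
time_s: 14.75
ee_pos: [577.9, 9.8, 31.5]
ee_rot: [-179.9, 1.6, 105.7]
force: [0.2, -0.7, 0.3]
gripper_width: 68.3
```

```bash
python3 - <<'E'
from h import *
import cv2
need(575.3,13.5,26,105.5)
f=grab_frame("wrist");
a=cv2.convertScaleAbs(f["color"],alpha=1.4);cv2.imwrite("pics/w11.png",a)
E
```

```text
t 14.75 pos [577.9   9.8  31.5] rot [-179.9    1.6  105.7] q [  0.7  28.2 103.1  -2.1  48.4 -13.6] F [ 0.2 -0.7  0.3] w 68.3
need units dx,dy,dz [ 0.22 -0.07  0.27] yaw units 0.02
```

View pics/w11.png

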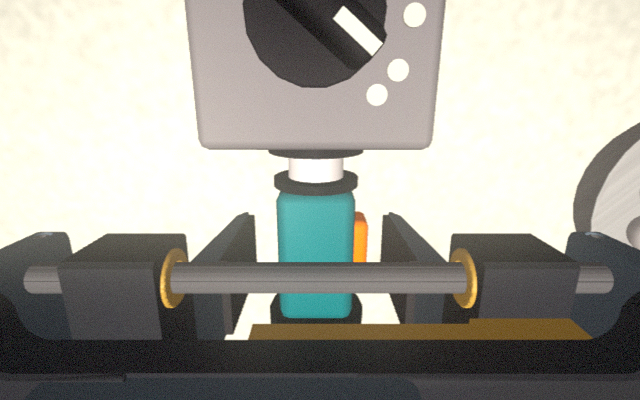

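>>> drive_tool:
  moves:
    - {"claw": -0.5, "dx": 0.2, "dy": -0.05, "dz": 0.28, "yaw": 0}
    - {"claw": 0.3, "dx": 0, "dy": 0, "dz": 0, "yaw": 0}
    - {"claw": 1, "dx": 0, "dy": 0, "dz": 0, "yaw": 0}
    - {"claw": 1, "dx": 0, "dy": 0, "dz": 0, "yaw": 0}
    - {"claw": 1, "dx": 0, "dy": 0, "dz": 0, "yaw": 0}
  grip_force: 30

```text
time_s: 15.42
ee_pos: [576.0, 13.4, 27.4]
ee_rot: [-179.9, 1.6, 105.7]
force: [-5.9, -3.4, 2.2]
gripper_width: 36.4
```

>>> drive_tool:
  moves:
    - {"claw": 1, "dx": 0, "dy": 0, "dz": 0, "yaw": 0}
    - {"claw": 1, "dx": 0, "dy": 0, "dz": 0, "yaw": 0}

```text
time_s: 15.68
ee_pos: [576.0, 13.3, 27.5]
ee_rot: [-180.0, 1.6, 105.7]
force: [-0.5, -0.2, -0.7]
gripper_width: 36.4
```

```bash
python3 - <<'E'
from h import *
from scipy.optimize import least_squares
import cv2
need(575.3+34.9,13.5-125.2,26,105.5)
f=grab_frame("wrist");
a=cv2.convertScaleAbs(f["color"],alpha=1.4);cv2.imwrite("pics/w12.png",a)
E
```

```text
t 15.68 pos [576.   13.3  27.5] rot [-180.     1.6  105.7] q [  1.1  28.4 103.7  -2.1  47.6 -13.1] F [-0.5 -0.2 -0.7] w 36.4
need units dx,dy,dz [-6.48 -0.04  0.26] yaw units 0.02
```

View pics/w12.png

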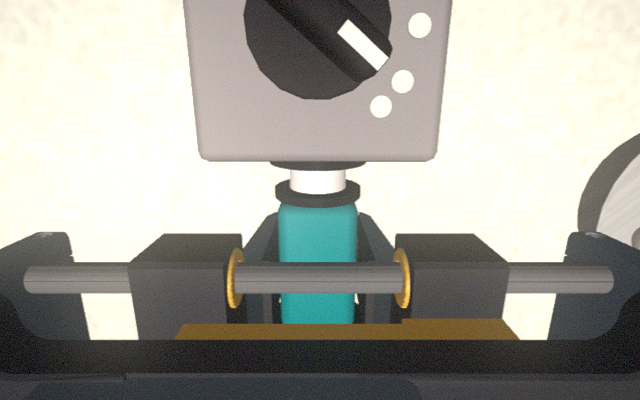

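>>> drive_tool:
  moves:
    - {"claw": 1, "dx": -0.4, "dy": 0, "dz": 0.01, "yaw": 0}
    - {"claw": 1, "dx": -0.5, "dy": 0, "dz": 0.015, "yaw": 0}
    - {"claw": 1, "dx": -0.5, "dy": 0, "dz": 0.015, "yaw": 0}
    - {"claw": 1, "dx": 0, "dy": 0, "dz": 0, "yaw": 0}

```text
time_s: 16.23
ee_pos: [583.7, -14.1, 27.5]
ee_rot: [-179.9, 1.5, 105.6]
force: [-2.2, 2.9, -0.2]
gripper_width: 36.9
```

```bash
python3 - <<'E'
from h import *
need(576+34.9,13.3-125.2,27,105.5)
E
```

```text
t 16.23 pos [583.7 -14.1  27.5] rot [-179.9    1.5  105.6] q [ -1.7  28.9 102.6  -1.9  48.1 -16. ] F [-2.2  2.9 -0.2] w 36.9
need units dx,dy,dz [-5.08 -0.01  0.16] yaw units 0.02
```

Moving out 28 mm with about 4 N pull, as expected for the spring. Continuing.

>>> drive_tool:
  moves:
    - {"claw": 1, "dx": -0.6, "dy": 0, "dz": 0.02, "yaw": 0}
    - {"claw": 1, "dx": -0.6, "dy": 0, "dz": 0.02, "yaw": 0}
    - {"claw": 1, "dx": -0.6, "dy": 0, "dz": 0.02, "yaw": 0}
    - {"claw": 1, "dx": -0.6, "dy": 0, "dz": 0.02, "yaw": 0}
    - {"claw": 1, "dx": -0.6, "dy": 0, "dz": 0.02, "yaw": 0}

```text
time_s: 16.85
ee_pos: [599.9, -72.1, 27.5]
ee_rot: [-179.9, 1.3, 105.6]
force: [-1.8, 5.2, 1.1]
gripper_width: 36.6
```

```bash
python3 - <<'E'
from h import *
import cv2
need(576+34.9,13.3-125.2,27,105.5)
f=grab_frame("wrist");
a=cv2.convertScaleAbs(f["color"],alpha=1.4);cv2.imwrite("pics/w13.png",a)
E
```

```text
t 16.85 pos [599.9 -72.1  27.5] rot [-179.9    1.3  105.6] q [ -7.3  30.3  99.8  -1.6  49.4 -21.9] F [-1.8  5.2  1.1] w 36.6
need units dx,dy,dz [-2.06 -0.01  0.07] yaw units 0.02
```

View pics/w13.png

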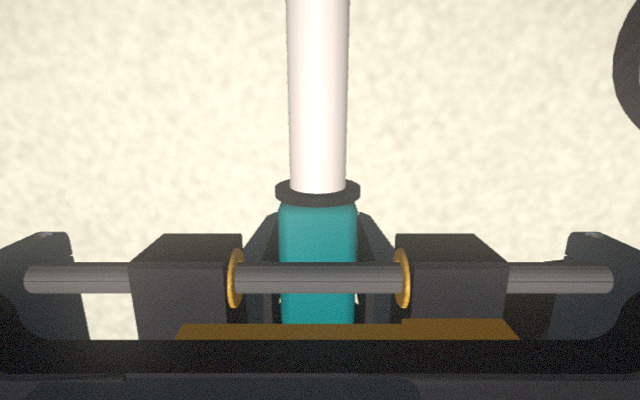

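>>> drive_tool:
  moves:
    - {"claw": 1, "dx": -0.6, "dy": 0, "dz": 0.02, "yaw": 0}
    - {"claw": 1, "dx": -0.6, "dy": 0, "dz": 0.02, "yaw": 0}
    - {"claw": 1, "dx": -0.45, "dy": 0, "dz": 0.01, "yaw": 0}
    - {"claw": 1, "dx": -0.25, "dy": 0, "dz": 0, "yaw": 0}
    - {"claw": 1, "dx": -0.2, "dy": 0, "dz": 0, "yaw": 0}

```text
time_s: 17.52
ee_pos: [610.9, -111.8, 27.4]
ee_rot: [-179.9, 1.0, 105.5]
force: [-1.7, 15.4, 3.4]
gripper_width: 36.6
```

```bash
python3 - <<'E'
from h import *
need(576+34.9,13.3-125.2,27,105.5)
E
```

```text
t 17.52 pos [ 610.9 -111.8   27.4] rot [-179.9    1.   105.5] q [-10.9  31.6  97.3  -1.2  50.8 -25.7] F [-1.7 15.4  3.4] w 36.6
need units dx,dy,dz [-0.   -0.    0.02] yaw units 0.0
```

>>> drive_tool:
  moves:
    - {"claw": 1, "dx": -0.15, "dy": 0, "dz": 0, "yaw": 0}
    - {"claw": 1, "dx": -0.15, "dy": 0, "dz": 0, "yaw": 0}
    - {"claw": 1, "dx": -0.15, "dy": 0, "dz": 0, "yaw": 0}
    - {"claw": 1, "dx": -0.15, "dy": 0, "dz": 0, "yaw": 0}

```text
time_s: 18.02
ee_pos: [610.8, -111.6, 27.4]
ee_rot: [-179.8, -0.2, 105.4]
force: [-3.2, 12.3, 3.3]
gripper_width: 36.9
```

```bash
python3 - <<'E'
from h import *
import cv2
need(576+34.9,13.3-125.2,27,105.5)
for n in("wrist","scene","top"):
    f=grab_frame(n);a=cv2.convertScaleAbs(f["color"],alpha=1.5)
    if n=="scene":a=cv2.resize(a[40:240,250:500],None,fx=3,fy=3)
    if n=="top":a=cv2.resize(a[100:300,80:330],None,fx=3,fy=3)
    cv2.imwrite(f"pics/e_{n}.png",a)
need(576+34.9,13.3-125.2,27,105.5)
E
```

```text
t 18.02 pos [ 610.8 -111.6   27.4] rot [-179.8   -0.2  105.4] q [-11.5  31.9  96.7   0.1  51.7 -27. ] F [-3.2 12.3  3.3] w 36.9
need units dx,dy,dz [-0.02 -0.    0.02] yaw units -0.01
t 18.18 pos [ 610.8 -111.6   27.4] rot [-179.8   -0.2  105.4] q [-11.5  31.9  96.7   0.1  51.7 -27. ] F [-3.  12.5  3. ] w 36.7
need units dx,dy,dz [-0.02 -0.    0.02] yaw units -0.01
```

View pics/e_wrist.png

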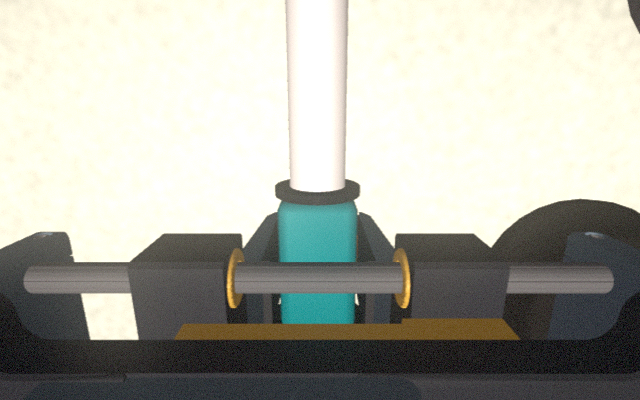

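View pics/e_scene.png

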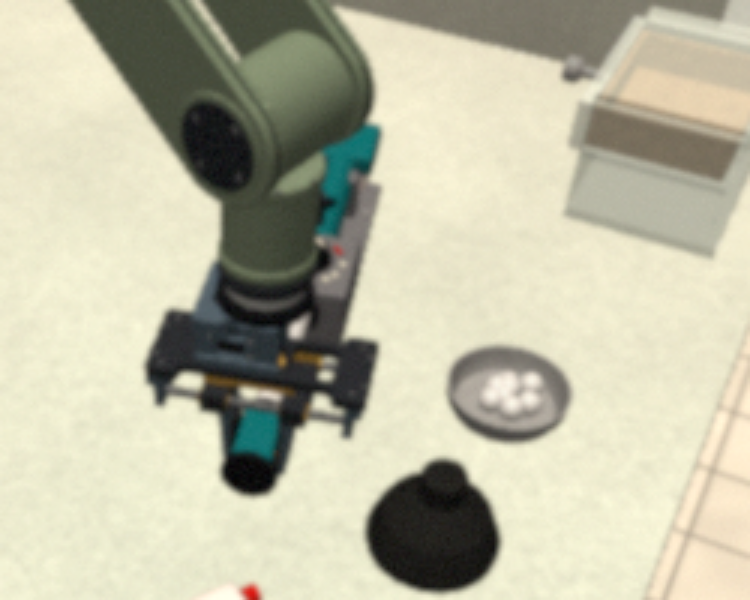

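View pics/e_top.png

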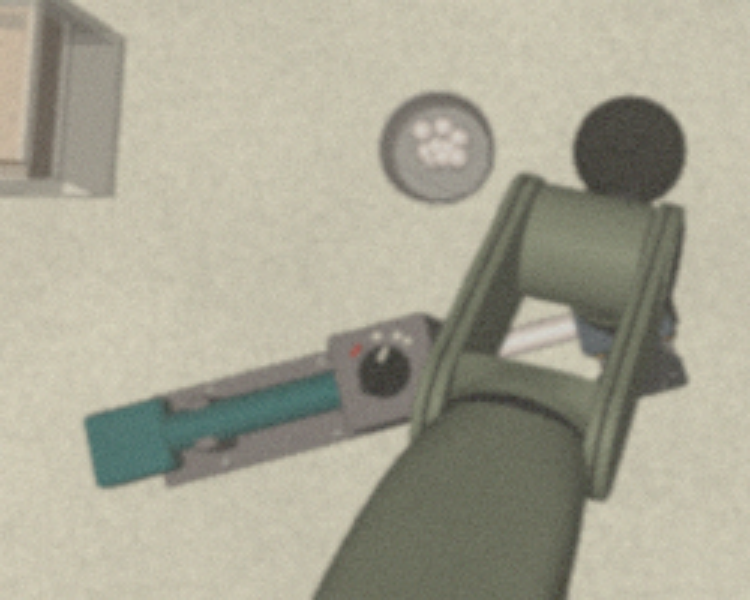

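```bash
python3 - <<'E'
from h import *
import cv2
f=grab_frame("top");img=f["color"]
q=(548,108.7,.271)
K=6;x0,y0=185,200
a=cv2.resize(cv2.convertScaleAbs(img,alpha=1.8)[y0:y0+50,x0:x0+50],None,fx=12,fy=12,interpolation=cv2.INTER_CUBIC)
b=a.copy()
for sel,col in((.7,(0,255,255)),(1.4,(0,255,0)),(0,(0,0,255))):
    P=proj(f,cr(*q,[(r*np.cos(.7-sel),r*np.sin(.7-sel),102) for r in(8,22)]))
    P=((P-[x0,y0]+.5)*12).astype(int);cv2.line(b,tuple(map(int,P[0])),tuple(map(int,P[1])),col,2)
cv2.imwrite("pics/kz.png",np.hstack([a,b])[:, :]) 
cv2.imwrite("pics/kz.png",cv2.resize(np.hstack([a,b]),(800,400)))
E
```

```text
(no output)
```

View pics/kz.png

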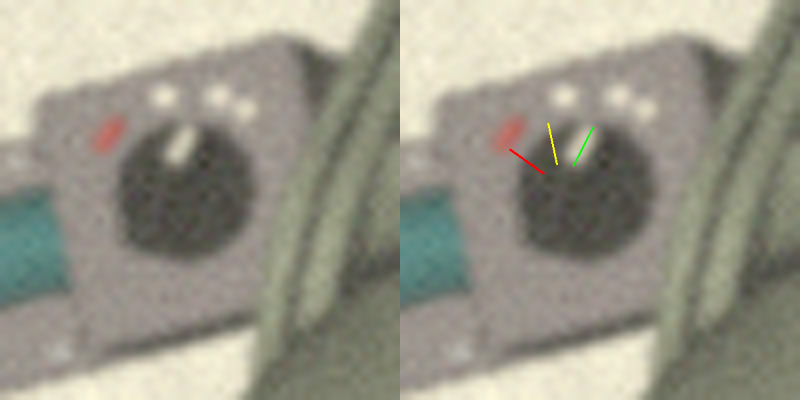

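The pointer line lies on the predicted two-dot line (green). The arm is still, with about 12 N of pull against the stop. Handing in.

```bash
python3 - <<'E'
from h import *
from workcell import job
print(job.job_done())
need(610.9,-111.9,27,105.5)
E
```

```text
the job is handed in; nothing more can be done
None
the job is handed in; nothing more can be done
```

The job is handed in with the pole out at its second stop and the gripper still holding the grip, button pressed. The hand-in gives no verdict, and the joints cannot be read directly, so these are my last measurements:

- **Selector:** I turned the knob from the red bar to the two-dot mark while the pole was fully in. In the last top view, the pointer line lies on the predicted two-dot direction.
- **Grip:** I pinched it across the button with 30 N. The opening was 36.4 mm when first pinched and 36.7 mm at the end. Pinched with the button fully in, it should be about 37 mm, so the button is in.
- **Pole:** I measured about 130 mm of travel with no visible slip in the fingers. The arm was still, with about 12 N of steady pull against the stop.
- **Bystanders:** The arm kept clear of the bystanders. The dish and plunger cup were where they started in the final pictures. I did not check the spray bottle or dustpan at the end; they are well away from the work area.

Two readings disagreed with the task description. While I turned the knob, the bar lagged up to about 20° inside the jaws. The wrist torque also read up to 2.5 Nm, well above the stated 0.07 Nm. Raising the grip force to 35 N, then 50 N, straightened the bar each time and the knob moved on to the next mark.

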